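Reset the frozen card terminal with its stowed stylus

ROBOT

A 7-joint arm with a two-finger parallel gripper is mounted at the origin on the work surface. World frame = base frame: x ahead of the robot, y to its left, z up, the work surface at z = 0. Lengths are in m, angles in rad, forces in N, time in s.
With the tool pointing down it reaches from about 0.4 to 0.85 m from the base axis. Payload 10.4 kg.
Tool frame: the origin (TCP) lies between the finger pads; the fingertips stand 25 mm ahead of it and the grasp point (between the pads) lies 6 mm ahead of it; z points along the fingers, y is the line along which they close (so a half turn about z gives the same grasp; the last joint's range is limited). The gripper opens to 85 mm and grips with 20 to 120 N. Pads are 22 mm wide; open, the fingers measure 114 mm over their backs; the gripper's body (76 mm by 85 mm) begins 54 mm behind the grasp point. The pads swing forward as they close: fully open they stand 13 mm farther back than shut.
Start: joints at [-1.273, 0.332, -0.065, 1.46, 0.022, 1.35, -0.088], TCP at [0.197, 0.593, 0.256] pointing down, gripper open.
Joint ranges: [-2.6, 2.6], [-0.5, 2.12], [-1.47, 1.34], [0.16, 2.42], [-1.27, 4.41], [0.06, 2.06], [-2.6, 2.6]. Speed limits (rad/s): [2.22, 2.22, 2.79, 2.79, 3.14, 3.14, 3.14].

INTERFACE

Orientations are given as a unit quaternion [x, y, z, w].
In Python, from plant import telemetry, grab_frame, job, spot_in, tip_of gives the robot as it stands.
- The arm moves only by the tool arm_command, never from a script. Its argument "steps" is a list of rows, each a list of 4 numbers: the shift along the tool's x, y, z in units of 6 cm (1.0 is 6 cm), then the turn about the tool's z in units of 0.12 rad (1.0 is 0.12 rad). In form: [[x, y, z, yaw], ...]. A call has exactly 10 rows; each row shifts and turns the commanded pose from where the row before left it, along the tool's axes as they then stand; what a row does not reach is not made up. A row lasts 1/8 s, in which the tool goes at most 62.5 mm and 10.7 degrees, less where a joint would pass 70% of its speed; a pose out of reach is approached as far as the arm can. A call with a number of a shift or a turn outside -1 to 1 is refused whole. A call with a gripper value outside its range is refused whole. "gripper" is the closure, from -1 (fully open) to 1 (shut), set as the call begins (left out, the last holds). The fingers move at their own pace and stop on an object; "force" is the grip in N (left out, the last holds). Time passes only in rows, so rows that do not move let the fingers close, or fill a call up. It gives the time, the measured TCP pose, the force, the opening and the grip force at its end, in the units of the state.
- telemetry.get_obs(): the state, without advancing time (a new reading comes with each control period).
- grab_frame(name): name is "scene" or "top" or "wrist"; returns a dict with "img" (420x560x3 uint8, red, green, blue), "fx", "fy", "cx", "cy" (pixels), "rvec" (rotation vector, rad) and "tvec" (3), from world to camera coordinates, as OpenCV has them; the wrist camera has in their place "T_tool_cam" (4x4, takes a point from camera to tool coordinates, whose origin is the TCP and whose axes are the flange's). Camera axes: x right, y down, z forward; pixel columns grow to the right and rows downward; lengths in m; the calibration is good to about 2 mm. A picture is of the moment at which its call begins: read the wrist's pose just before it. There is no depth.
- job.sign_off(): hands the job in; it is judged then, once.
Trained networks look in a picture, given as the dict that the camera call returned (one of the last four; its "shot" number tells which), for a name from the list of things; names that differ only in an ending like _2 or _b are one class to them, and where a whole thing is asked for, a point or a joint stands for the part that bears it (a point fixed in the world has none). Each returns a list of dicts, best first, with "score" (0 to 1); they miss things now and then, are a little off and sometimes report something else, mostly with a low value. They report only what shows in the picture. A call takes as long as a camera call. They do not tell look-alikes from the thing itself.
- spot_in(query, picture): "point" ([column, row] in pixels, amid what is visible of it).
- tip_of(query, picture): "point" ([column, row] in pixels: a listed point, or the origin of a listed thing).
The state is a dict: "clock": time; "joint_pos": joint angles; "dq": joint speeds; "joint_torque": joint torques, N m; "tcp_pos": TCP position; "tool_rot": TCP orientation; "force": force on the tool from outside, world axes, zero at the start; "wrist_torque": the same for the moment, N m; "gripper_width": finger opening in m; "grip_force": force on a finger pad.
Only numpy, scipy, OpenCV 4.12 (cv2) and the standard library are available. Lean on these libraries where they do the work, as an engineer would, in place of code of your own. Each camera call takes 0.05 s, during which the arm holds its last target. There are 200 camera calls.

TASK

The card terminal on the shop counter has frozen and its stylus is stowed in the clear dock with only the tip end sticking out: draw the stylus right out of the dock, lay it down and let go of it, so that you can take it again by its handle. With its tip gently press the button at the bottom of the round recess in the terminal's face fully in and hold it down for half a second or so; never press the button in the square recess beside it. Then lay the stylus flat on the rubber mat with its whole length over the mat, never letting it drop, and leave everything else on the counter where it is.

Things in the scene. Friction and masses are not known exactly. Their poses are not given: they have to be found in the camera images.
- stylus: loose stylus, 45 g: black square handle 70 x 16 x 16 mm with two aluminium bands, steel shaft 9 mm thick and 50 mm long, tip 6.4 mm thick and 10 mm long. Origin: centre of the handle's underside; +x runs to the tip, whose end is at x = 95 mm; the axis lies at z = 8 mm. At the start it lies on the counter with its handle in the dock; only the last 39 to 45 mm of shaft and tip stick out
- stylus_tip (a point): the end of the stylus's tip, on its axis (95 mm from the handle's middle).
- stylus_butt (a point): the other end of the stylus: middle of the handle's end face, on its axis (35 mm from the handle's middle)
- dock: fixed clear acrylic sleeve, 96 x 42 x 23.5 mm. Origin: on the counter, under its middle. Its slot, 20 mm wide and 19 mm high at counter level, runs along x, opens in the -x face (46 mm from the origin, towards the robot) and is closed above and at +x. The stylus comes out only by sliding along the dock's -x, about 85 mm until the handle is clear
- terminal: fixed grey card terminal on a black foot (130 x 90 mm). Origin: on the counter, under the foot's middle. Its face (170 x 90 mm, top edge 172 mm up) looks to its own +x and up; outward normal (0.766, 0, 0.643) in its frame. Two recesses run straight into the face, side by side 30 mm below its top edge, 42 mm apart: a round one at +y, a square one at -y; screen and keys lie below them
- round_mouth (a point): centre of the mouth of the round recess (16 mm diameter), in the plane of the face. The white button at its bottom (13 mm diameter) lies 16 to 23 mm below the mouth, differently each time: feel for it
- square_mouth (a point): centre of the mouth of the square recess (16 mm wide), in the plane of the face. The button at its bottom, 16 mm below the mouth, must not be pressed
- round_button (a joint): travel of the button in the round recess, along the recess: 0 out, 0.0035 m fully in. Springy, 1.3 N to start and about 4 N fully in.
- square_button (a joint): travel of the button in the square recess: 0 out, 0.0035 m fully in. Must stay out.
- mat: fixed black rubber change mat, 200 x 110 mm (long side along its x axis), 2 mm thick, lying on the counter. Origin: centre of its underside.
- tape: loose cardboard-coloured roll of tape, 90 mm outside diameter, 24 mm high: bystander, to be left where it is. Origin: centre of its underside.
- cap: small white plastic cap, 28 mm diameter, 28 mm high: bystander, to be left where it is. Origin: centre of its underside.
- phone: phone lying flat, 150 x 74 x 9 mm, red edge: bystander, to be left where it is. Origin: centre of its underside.
- grinder_a: upright hand grinder, clear body with a blue lid, 54 mm diameter, 87 mm high: bystander, to be left where it is. Origin: centre of its underside.
- grinder_b: another like grinder_a: bystander, to be left where it is. Origin: centre of its underside.
- marker: round grey marker pen lying flat, 125 mm long, 13 mm thick, with a black clip: bystander, to be left where it is. Origin: centre of its underside.
- block: clear acrylic block, 70 x 50 x 22 mm: bystander, to be left where it is. Origin: centre of its underside.
Not all that is in view belongs to the job. Leave any pink or yellow look-alike of the dock alone.

How it is judged:
By the outcome, as a careful person would: the job done as asked, in the order asked, and still so for the second after the job is handed in, with the robot touching nothing.
It also fails if it takes over 67 s, if anything falls off the work surface, if the arm or the gripper's body presses on something with over 40 N, if the wrist force passes 120 N, or if a joint passes its speed limit or range.

## Working session

There is one attempt and no reset: what is moved stays moved. The work goes in short steps, Python scripts to look and compute and a tool call to move; the robot and the scene stay as the last step left them, time stands still between calls to the robot, and variables do not carry over. Pictures are saved under pics/ and viewed, at most 10 in all, crops included, and the job is handed in when it is done.

Besides the shell and the picture viewer there is one more tool, called after "Emit:" as a command line: name --pt "numbers of a row" for each row, then --argument value for the rest. arm_command: Moves the arm, as the interface text tells. Its arguments: {"type":"object","properties":{"steps":{"type":"array","items":{"type":"array","items":{"type":"number","minimum":-1,"maximum":1}}},"gripper":{"type":"number"},"force":{"type":"number"}},"required":["steps"]}

```bash
ls; mkdir -p pics; python3 - <<'E'
from plant import telemetry, grab_frame, job, spot_in, tip_of
import cv2,numpy as np
o=telemetry.get_obs()
print({k:np.round(v,4).tolist() for k,v in o.items()})
for n in ["scene","top"]:
    f=grab_frame(n)
    cv2.imwrite(f"pics/{n}0.png",f["img"][:,:,::-1])
    print(n,f["fx"],f["fy"],f["cx"],f["cy"],np.array(f["rvec"]).tolist(),np.array(f["tvec"]).tolist())
    for q in ["stylus_tip","dock","terminal","round_mouth","square_mouth","mat","stylus","tape","cap","phone","grinder_a","marker","block"]:
        print(q,[(np.round(d["point"],1).tolist(),round(d["score"],2)) for d in tip_of(q,f)[:3]])
f=grab_frame("wrist");cv2.imwrite("pics/w0.png",f["img"][:,:,::-1]);print(f["T_tool_cam"],f["fx"],f["cx"],f["cy"])
a=[cv2.imread(f"pics/{n}0.png") for n in ["scene","top"]]
cv2.imwrite("pics/both.png",cv2.resize(np.vstack(a),None,fx=0.7,fy=0.7))
E
```

```text
pics
{'clock': 0.0, 'joint_pos': [-1.2726, 0.3329, -0.0647, 1.461, 0.0216, 1.3499, -0.0885], 'dq': [-0.0001, 0.001, -0.0008, 0.0019, -0.0001, -0.0004, 0.0002], 'joint_torque': [-0.0, -62.5443, 0.0493, -39.1605, 0.0162, 0.01, 0.0], 'tcp_pos': [0.197, 0.5928, 0.2555], 'tool_rot': [0.1597, 0.9872, -0.0007, -0.0001], 'force': [-0.2964, 0.4255, 0.5863], 'wrist_torque': [0.017, 0.0143, 0.0588], 'grip_force': 0.0, 'gripper_width': 0.0853}
scene 494.84601386995433 494.84601386995433 281.9065024635008 207.4840003493906 [1.6272988530152968, 1.9827767632792026, -0.762073380700122] [0.09540788097330251, -0.2802860146894318, 1.9427197553309765]
stylus_tip [([219.6, 231.3], 0.39)]
dock [([187.7, 231.2], 0.93), ([200.5, 169.1], 0.74), ([217.7, 256.9], 0.65)]
terminal [([340.3, 267.2], 0.77), ([220.9, 234.5], 0.45)]
round_mouth [([357.1, 234.1], 0.9)]
square_mouth [([340.3, 233.1], 0.61)]
mat [([281.4, 236.9], 0.6), ([138.2, 236.2], 0.23)]
stylus []
tape [([271.4, 299.6], 0.49)]
cap [([276.6, 266.2], 0.58)]
phone [([416.0, 256.3], 0.87), ([155.7, 265.7], 0.27)]
grinder_a [([157.9, 264.6], 0.84), ([1
[... 474 characters left out ...]
0.56)]
round_mouth [([179.4, 188.6], 0.91)]
square_mouth [([194.4, 188.9], 0.73), ([346.2, 203.5], 0.57)]
mat [([278.9, 223.9], 0.8)]
stylus [([267.1, 139.9], 0.46)]
tape [([265.9, 139.3], 0.83)]
cap [([272.0, 177.0], 0.5)]
phone [([116.8, 236.7], 0.9)]
grinder_a [([396.6, 151.9], 0.93), ([432.2, 179.5], 0.72)]
marker [([422.0, 235.0], 0.55)]
block [([120.5, 167.4], 0.83)]
[[-5.17068708e-04 -9.45896482e-01 -3.24468145e-01  8.34822843e-02]
 [ 9.99999828e-01 -3.99790368e-04 -4.28110799e-04  1.32599467e-03]
 [ 2.75229259e-04 -3.24468311e-01  9.45896527e-01 -1.17215372e-01]
 [ 0.00000000e+00  0.00000000e+00  0.00000000e+00  1.00000000e+00]] 297.53958923866446 282.93033981673676 207.1772783259481
```

View pics/scene0.png

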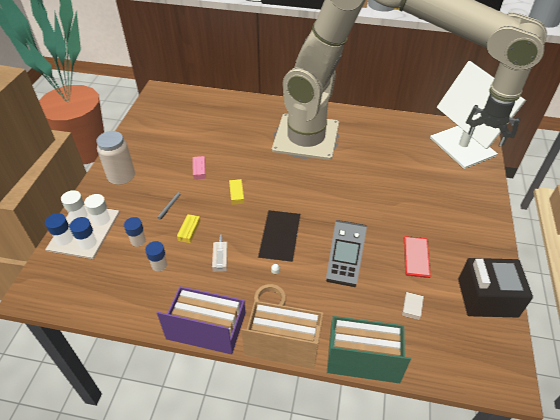

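View pics/top0.png

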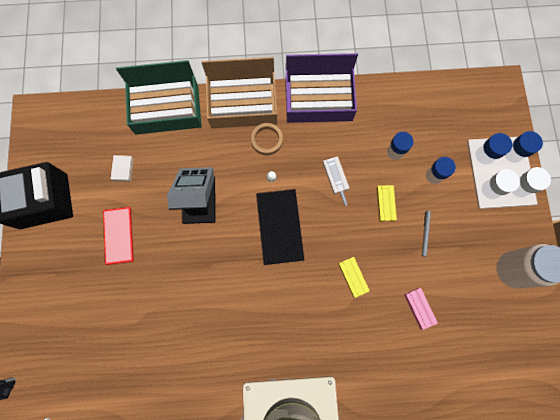

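The top view shows the clear dock near (336,175) with the stylus tip at (346,204). The terminal is near (193,190), the mat near (280,227), and the robot base is at the bottom. In the scene view these are at (220,255), (347,252) and (280,236).

Candidates for the dock in the top view:
- **(336,175):** clear, with a shaft sticking out. This is the one that fits.
- **(387,203) and (354,277):** yellow look-alikes.
- **(421,308):** pink look-alike.

I'll triangulate and confirm this with a crop.

```bash
cat > h.py <<'E'
from plant import telemetry, grab_frame, job, spot_in, tip_of
import cv2,numpy as np
from scipy.spatial.transform import Rotation as R
def cam(f,obs=None):
    K=np.array([[f["fx"],0,f["cx"]],[0,f["fy"],f["cy"]],[0,0,1]])
    if "T_tool_cam" in f:
        T=np.eye(4);T[:3,:3]=R.from_quat(obs["tool_rot"]).as_matrix();T[:3,3]=obs["tcp_pos"]
        W=np.linalg.inv(T@np.array(f["T_tool_cam"]));return K@W[:3]
    return K@np.hstack([cv2.Rodrigues(np.array(f["rvec"],float))[0],np.reshape(f["tvec"],(3,1))])
def tri(Ps,uvs):
    A=np.vstack([[u*P[2]-P[0],v*P[2]-P[1]] for P,(u,v) in zip(Ps,uvs)])
    X=np.linalg.svd(A)[2][-1];X=X[:3]/X[3]
    return X,[np.round(proj(P,X)-np.array(uv),1).tolist() for P,uv in zip(Ps,uvs)]
def proj(P,X):
    p=P@np.append(X,1);return p[:2]/p[2]
def onplane(P,uv,z):
    u,v=uv;A=np.vstack([u*P[2]-P[0],v*P[2]-P[1]])
    return np.append(np.linalg.solve(A[:,:2],-(A[:,2]*z+A[:,3])),z)
E
python3 - <<'E'
from h import *
S=grab_frame("scene");T=grab_frame("top");PS,PT=cam(S),cam(T)
for n,a,b in [("tip",(219.6,231.3),(346.4,203.9)),("dock",(217.7,256.9),(331.1,175.6)),("round",(357.1,234.1),(179.4,188.6)),("square",(340.3,233.1),(194.4,188.9)),("mat",(281.4,236.9),(278.9,223.9)),("term",(340.3,267.2),(198.1,200.3)),("cap",(276.6,266.2),(272,177)),("block",(411.7,307.3),(120.5,167.4)),("phone",(416,256.3),(116.8,236.7))]:
    X,e=tri([PS,PT],[a,b]);print(n,np.round(X,4),e)
for n,uv in [("tip",(346.4,203.9)),("ylo",(354,277)),("ylo2",(387,203))]:print(n,np.round(onplane(PT,uv,.01),4))
for uv in [(257,192),(296,190),(303,261),(265,264)]:print("mat",np.round(onplane(PT,uv,.002),4))
s=S["img"][:,:,::-1];t=T["img"][:,:,::-1]
c=lambda im,x,y:cv2.resize(im[y-37:y+38,x-50:x+50],(400,300),interpolation=cv2.INTER_CUBIC)
cv2.imwrite("pics/crop1.png",np.vstack([np.hstack([c(s,220,250),c(s,347,250)]),np.hstack([c(t,340,190),c(t,193,190)])]))
E
```

```text
tip [ 0.5525 -0.1902  0.0241] [[0.5, 0.1], [0.7, -0.2]]
dock [ 0.6409 -0.1662  0.0088] [[2.5, 0.4], [3.5, -0.9]]
round [0.5871 0.2343 0.1542] [[-0.7, 0.1], [-1.0, 0.2]]
square [0.5865 0.1922 0.1486] [[1.3, -0.1], [1.9, -0.4]]
mat [ 5.143e-01  1.000e-04 -3.800e-03] [[-0.7, -0.0], [-1.0, 0.2]]
term [ 0.5962  0.2089 -0.0011] [[1.7, -0.1], [2.4, -0.5]]
cap [0.6435 0.0106 0.0142] [[-0.7, -0.0], [-1.0, 0.2]]
block [0.7022 0.4236 0.0077] [[1.1, -0.2], [1.4, -0.2]]
phone [ 0.5086  0.4343 -0.0008] [[0.8, -0.2], [1.2, -0.2]]
tip [ 0.5553 -0.1905  0.01  ]
ylo [ 0.357  -0.1908  0.01  ]
ylo2 [ 0.5504 -0.3017  0.01  ]
mat [0.6073 0.0519 0.002 ]
mat [ 0.6058 -0.0563  0.002 ]
mat [ 0.4087 -0.0604  0.002 ]
mat [0.4075 0.0413 0.002 ]
```

View pics/crop1.png

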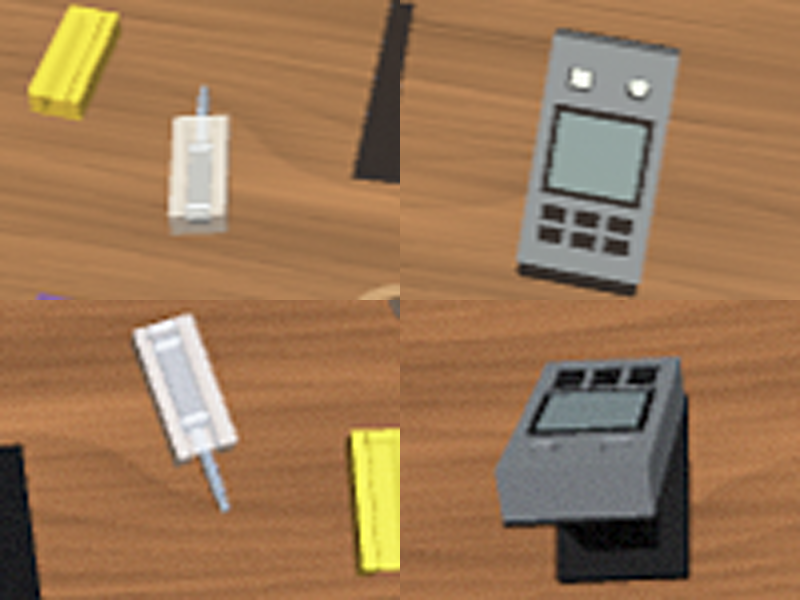

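The crops confirm it: the clear dock, with the steel shaft sticking out towards the robot, is the right one. On the terminal, the round recess is on the +y side and its face looks away from the robot. The tool can only point down, so the stylus will have to be tilted about 40° within the grip, and I can do that against the terminal's back-sloping top end. First I'll move above the dock.

Emit:
arm_command --pt "-0.71 -0.55 0 0" --pt "-0.71 -0.55 0 0" --pt "-0.71 -0.55 0 0" --pt "-0.71 -0.55 0 0" --pt "-0.71 -0.55 0 0" --pt "-0.71 -0.55 0 0" --pt "-0.71 -0.55 0 0" --pt "-0.71 -0.55 0 0" --pt "-0.71 -0.55 0 0" --pt "-0.71 -0.55 0 0"

```text
clock: 2.8
tcp_pos: [0.4981, 0.1441, 0.2566]
tool_rot: [0.16, 0.987, 0.0, 0.0]
force: [-0.1, 1.5, 0.5]
gripper_width: 0.0853
grip_force: 0.0
```

Emit:
arm_command --pt "0 -0.6 0 -0.6" --pt "0 -0.6 0 -0.6" --pt "0 -0.6 0 -0.6" --pt "0 -0.6 0 -0.6" --pt "0 -0.6 0 -0.6" --pt "0 -0.6 0 -0.6" --pt "0 -0.6 0 -0.6" --pt "0 -0.6 0 -0.6" --pt "0 -0.6 0 -0.6" --pt "0 0 0 0" --gripper 0.3

```text
clock: 4.05
tcp_pos: [0.4867, -0.1753, 0.2564]
tool_rot: [-0.161, 0.987, -0.001, -0.0]
force: [-0.7, 0.1, 0.1]
gripper_width: 0.0299
grip_force: 0.0
```

```bash
python3 - <<'E'
from h import *
o=telemetry.get_obs();f=grab_frame("wrist");P=cam(f,o)
print(o["clock"],np.round(o["tcp_pos"],4),np.round(R.from_quat(o["tool_rot"]).as_matrix()[:,0],3),o["gripper_width"])
for q in ["stylus_tip","dock","stylus_butt"]:
    for d in tip_of(q,f)[:2]:print(q,np.round(d["point"],1),round(d["score"],2),np.round(onplane(P,d["point"],.008),4))
cv2.imwrite("pics/w1.png",f["img"][:,:,::-1])
# back edge of terminal top end
T=grab_frame("top");PT=cam(T)
for t in (.02,.03,.04,.05):print(t,np.round(proj(PT,np.array([.5677-.766*t,.255,.172-.643*t])),1))
E
```

```text
4.05 [ 0.4867 -0.1753  0.2564] [-0.948 -0.318  0.   ] 0.02985682970167357
stylus_tip [255.2 222.5] 0.71 [ 0.5589 -0.1892  0.008 ]
dock [307.3  64.1] 0.77 [ 0.3583 -0.1891  0.008 ]
dock [250.9 272.9] 0.76 [ 0.6338 -0.1729  0.008 ]
0.02 [169.4 202.8]
0.03 [170.1 206.6]
0.04 [170.8 210.3]
0.05 [171.5 213.9]
```

View pics/w1.png

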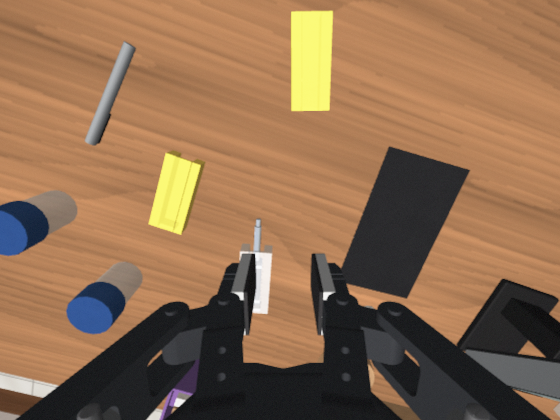

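The wrist view shows the stylus tip at (258,219), the dock mouth at about (256,252), and the yellow look-alikes well clear. I'll move closer for a second view.

Emit:
arm_command --pt "-0.42 -0.2 0.47 0" --pt "-0.42 -0.2 0.47 0" --pt "-0.42 -0.2 0.47 0" --pt "0 0 0 0" --pt "0 0 0 0" --pt "0 0 0 0" --pt "0 0 0 0" --pt "0 0 0 0" --pt "0 0 0 0" --pt "0 0 0 0"

```text
clock: 5.55
tcp_pos: [0.57, -0.1824, 0.1717]
tool_rot: [-0.163, 0.987, 0.0, 0.0]
force: [0.1, 0.3, 0.2]
gripper_width: 0.0297
grip_force: 0.0
```

```bash
python3 - <<'E'
from h import *
o=telemetry.get_obs();f=grab_frame("wrist");P=cam(f,o)
np.savez("w2.npz",P=P,R=R.from_quat(o["tool_rot"]).as_matrix(),p=o["tcp_pos"])
print(o["clock"],np.round(o["tcp_pos"],4),np.round(R.from_quat(o["tool_rot"]).as_matrix()[:,0],3))
for q in ["stylus_tip","dock"]:
    for d in tip_of(q,f)[:2]:print(q,np.round(d["point"],1),round(d["score"],2),np.round(onplane(P,d["point"],.008),4))
im=f["img"][:,:,::-1];cv2.imwrite("pics/w2.png",cv2.resize(im[130:330,180:380],(600,600),interpolation=cv2.INTER_CUBIC))
E
```

```text
5.55 [ 0.57   -0.1824  0.1717] [-0.947 -0.321 -0.   ]
stylus_tip [282.  176.1] 0.74 [ 0.5529 -0.1882  0.008 ]
dock [275.8 254.9] 0.94 [ 0.6354 -0.1672  0.008 ]
dock [179.3 134.4] 0.81 [ 0.5461 -0.2903  0.008 ]
```

View pics/w2.png

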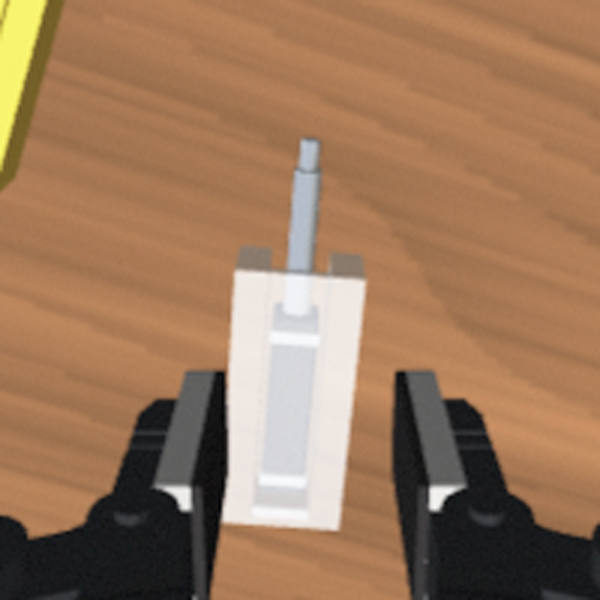

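The crop shows the tip end at full-frame pixel (283,177), the shaft entering the dock at (280,220), and the stylus tilted slightly from the tool's x axis.

```bash
python3 - <<'E'
from h import *
d=np.load("w2.npz");P=d["P"];Rm=d["R"];p=d["p"]
px=lambda x,y:(180+x/3,130+y/3)
f=grab_frame("wrist")
q=np.array([-0.161,.987,-.001,0]);q/=np.linalg.norm(q)
P1=cam(f,dict(tool_rot=q,tcp_pos=[.4867,-.1753,.2564]))
print("tip tri",tri([P1,P],[(258,219.5),px(309,140)]))
g=np.array([onplane(P,px(*u),.008) for u in [(309,140),(307,171),(302,220),(299,268),(296,308),(280,517)]])
print(np.round(g,4)); print(np.round((g-p)@Rm,4))
for a,b in [((234,270),(222,522)),((364,280),(340,528))]:
    A,B=[onplane(P,px(*u),.0235) for u in(a,b)];v=(A-B);print(np.round(A,4),np.round(np.linalg.norm(v),4),np.round(v/np.linalg.norm(v),3))
E
```

```text
tip tri (array([ 0.55237558, -0.18732934,  0.01122993]), [[-0.0, -0.0], [0.0, 0.0]])
[[ 0.5531 -0.1871  0.008 ]
 [ 0.563  -0.1844  0.008 ]
 [ 0.5795 -0.1806  0.008 ]
 [ 0.5959 -0.1761  0.008 ]
 [ 0.6102 -0.1725  0.008 ]
 [ 0.6928 -0.1512  0.008 ]]
[[ 0.0175  0.0009  0.1637]
 [ 0.0072  0.0003  0.1637]
 [-0.0095 -0.0014  0.1637]
 [-0.0266 -0.0025  0.1637]
 [-0.0413 -0.0036  0.1637]
 [-0.1263 -0.01    0.1637]]
[ 0.5975 -0.1973  0.0235] 0.0959 [-0.968 -0.252  0.   ]
[ 0.5874 -0.1569  0.0235] 0.095 [-0.967 -0.254  0.   ]
```

Emit:
arm_command --pt "0 0 0 0.59" --pt "-0.12 0 0.5 0" --pt "0 0 0.6 0" --pt "0 0 0.6 0" --pt "0 0 0.4 0" --pt "0 0 0.29 0" --pt "0 0 0 0" --pt "0 0 0 0" --pt "0 0 0 0" --pt "0 0 0 0"

```text
clock: 7.0
tcp_pos: [0.5774, -0.1806, 0.029]
tool_rot: [-0.128, 0.992, -0.0, 0.001]
force: [0.7, -0.8, 0.5]
gripper_width: 0.0298
grip_force: 0.0
```

Emit:
arm_command --pt "0 0 0 0" --pt "0 0 0 0" --pt "0 0 0 0" --pt "0 0 0 0" --pt "0 0 0 0" --pt "0 0 0 0" --pt "0 0 0 0" --pt "0 0 0 0" --pt "0.05 0 0 0" --pt "0.05 0 0 0" --gripper 1 --force 40

```text
clock: 8.25
tcp_pos: [0.5711, -0.1822, 0.0283]
tool_rot: [-0.128, 0.992, -0.0, 0.0]
force: [1.7, -0.3, 1.5]
gripper_width: 0.0067
grip_force: 39.1
```

Emit:
arm_command --pt "0.1 0 0 0" --pt "0.2 0 0 0" --pt "0.2 0 0 0" --pt "0.2 0 0 0" --pt "0.2 0 0 0" --pt "0.2 0 0 0" --pt "0.2 0 0 0" --pt "0.2 0 0 0" --pt "0.1 0 0 0" --pt "0 0 0 0"

```text
clock: 9.5
tcp_pos: [0.4775, -0.2067, 0.0282]
tool_rot: [-0.128, 0.992, 0.0, -0.0]
force: [-2.0, -0.7, 2.0]
gripper_width: 0.0073
grip_force: 39.2
```

```bash
python3 - <<'E'
from h import *
S=grab_frame("scene");T=grab_frame("top")
for n,f in (("s",S),("t",T)):
    for q in ["stylus_tip","stylus_butt","stylus","dock"]:
        print(n,q,[(np.round(d["point"],1).tolist(),round(d["score"],2)) for d in spot_in(q,f)[:1]+tip_of(q,f)[:2]])
c=lambda im,x,y:cv2.resize(im[y-37:y+38,x-50:x+50,::-1],(400,300),interpolation=cv2.INTER_CUBIC)
w=grab_frame("wrist")["img"]
cv2.imwrite("pics/c3.png",np.vstack([np.hstack([c(S["img"],222,235),c(T["img"],350,205)]),np.hstack([cv2.resize(w[:,:,::-1],(400,300)),c(w,280,230)])]))
E
```

```text
s stylus_tip [([340.1, 230.3], 0.68), ([226.3, 210.2], 0.42)]
s stylus_butt [([156.7, 271.0], 0.6), ([222.8, 245.6], 0.44)]
s stylus [([218.4, 230.0], 0.68), ([220.2, 233.1], 0.67), ([159.1, 264.9], 0.49)]
s dock [([217.7, 253.0], 0.93), ([187.9, 230.5], 0.84), ([221.2, 255.4], 0.81)]
t stylus_tip [([344.6, 201.9], 0.49), ([424.7, 232.3], 0.34)]
t stylus_butt [([194.7, 193.7], 0.51), ([338.7, 196.3], 0.55)]
t stylus [([346.3, 203.2], 0.58), ([349.1, 208.3], 0.41)]
t dock [([332.9, 174.4], 0.92), ([333.2, 176.5], 0.83), ([419.0, 310.7], 0.62)]
```

View pics/c3.png

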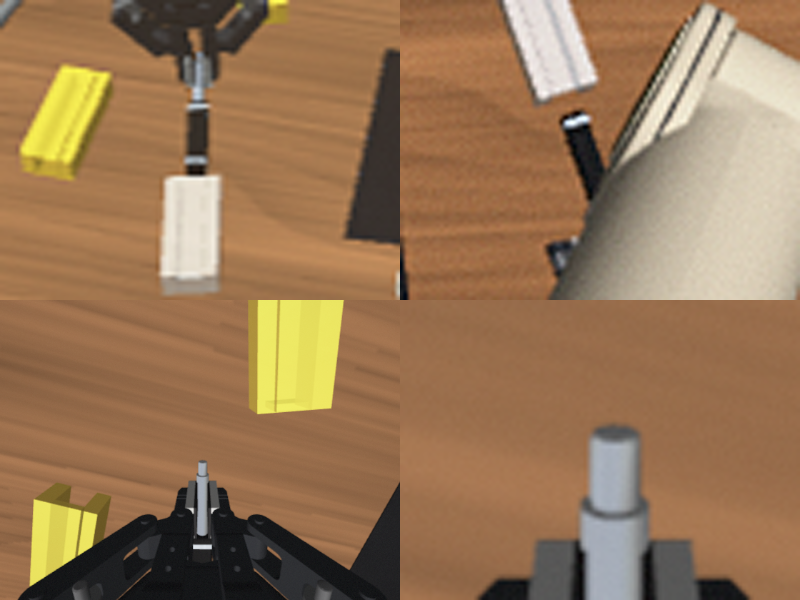

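The stylus is fully out of the dock, with the handle behind the fingers and a gap to the dock mouth. I'll let go and regrip at the front part of the handle.

Emit:
arm_command --pt "0 0 0 0" --pt "0 0 0 0" --pt "0 0 0 0" --pt "0 0 0 0" --pt "-0.2 0 0 0" --pt "-0.21 0 0 0" --pt "-0.21 0 0 0" --pt "-0.21 0 0 0" --pt "0 0 0 0" --pt "0 0 0 0" --gripper 0.15

```text
clock: 11.7
tcp_pos: [0.5261, -0.194, 0.0281]
tool_rot: [-0.128, 0.992, 0.0, -0.0]
force: [0.2, -0.1, 0.5]
gripper_width: 0.0364
grip_force: 0.0
```

```bash
python3 - <<'E'
from h import *
o=telemetry.get_obs();f=grab_frame("wrist");P=cam(f,o);p=o["tcp_pos"];Rm=R.from_quat(o["tool_rot"]).as_matrix()
print(o["clock"],np.round(p,4),o["gripper_width"],np.round(o["force"],2))
for d in tip_of("stylus_tip",f)[:2]:print(np.round(d["point"],1),round(d["score"],2),np.round((onplane(P,d["point"],.008)-p)@Rm,4))
im=f["img"][:,:,::-1];cv2.imwrite("pics/w4.png",cv2.resize(im[130:330,180:380],(600,600),interpolation=cv2.INTER_CUBIC))
E
```

```text
11.7 [ 0.5261 -0.194   0.0281] 0.036385578001672934 [ 0.16 -0.12  0.54]
[283.  123.8] 0.59 [0.0749 0.001  0.0202]
```

View pics/w4.png

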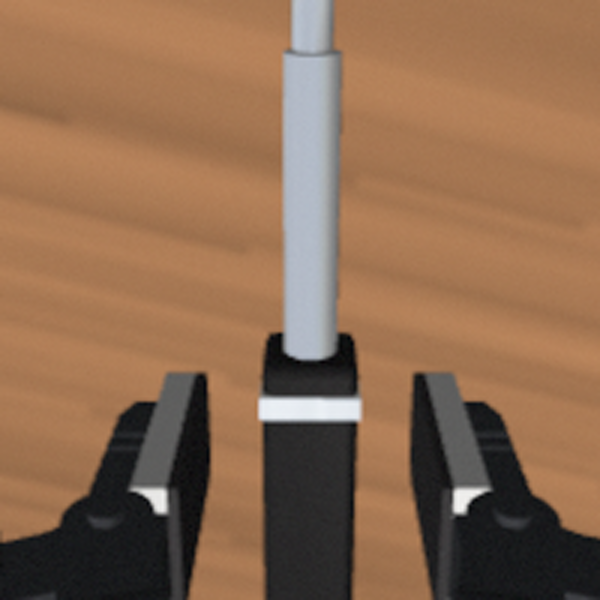

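The stylus lies free between the fingers, with the tip about 75 mm ahead of the TCP and the front band within the pads' reach. I'll shift 8 mm back so the pads miss the band, then grip and lift.

Emit:
arm_command --pt "-0.13 -0.01 0 0" --pt "0 0 0 0" --pt "0 0 0 0" --pt "0 0 0 0" --pt "0 0 0 0" --pt "0 0 0 0" --pt "0 0 0 0" --pt "0 0 0 0" --pt "0 0 0 0" --pt "0 0 0 0" --gripper 1 --force 40

```text
clock: 13.05
tcp_pos: [0.5346, -0.1924, 0.0286]
tool_rot: [-0.128, 0.992, -0.0, 0.0]
force: [2.3, 1.0, 5.7]
gripper_width: 0.015
grip_force: 40.4
```

Emit:
arm_command --pt "0 0 0 0" --pt "0 0 -0.1 0" --pt "0 0 -0.3 0" --pt "0 0 -0.6 0" --pt "0 0 -0.7 0" --pt "0 0 -0.7 0" --pt "0 0 -0.7 0" --pt "0 0 -0.6 0" --pt "0 0 -0.3 0" --pt "0 0 0 0"

```text
clock: 14.3
tcp_pos: [0.5342, -0.1927, 0.269]
tool_rot: [-0.128, 0.992, -0.0, 0.001]
force: [-0.9, -0.3, -1.2]
gripper_width: 0.0146
grip_force: 39.7
```

Emit:
arm_command --pt "-0.49 0.78 0 0.27" --pt "-0.49 0.78 0 0.27" --pt "-0.49 0.78 0 0.27" --pt "-0.49 0.78 0 0.27" --pt "-0.49 0.78 0 0.27" --pt "-0.49 0.78 0 0.27" --pt "-0.49 0.78 0 0.27" --pt "-0.49 0.78 0 0.24" --pt "0 0 0 0" --pt "0 0 0 0"

```text
clock: 15.55
tcp_pos: [0.7128, 0.2095, 0.2661]
tool_rot: [-0.0, 1.0, -0.001, -0.001]
force: [-0.5, -0.7, -0.4]
gripper_width: 0.0151
grip_force: 39.7
```

```bash
python3 - <<'E'
from h import *
o=telemetry.get_obs();f=grab_frame("wrist");P=cam(f,o);p=o["tcp_pos"];Rm=R.from_quat(o["tool_rot"]).as_matrix()
np.savez("w5.npz",P=P,R=Rm,p=p)
print(o["clock"],np.round(p,4),np.round(Rm[:,0],3),np.round(o["force"],2),np.round(o["joint_pos"],2))
for q,z in [("round_mouth",.149),("square_mouth",.149),("stylus_tip",.25)]:
  for d in tip_of(q,f)[:2]:
    X=onplane(P,d["point"],z);print(q,np.round(d["point"],1),round(d["score"],2),np.round(X,4),np.round((X-p)@Rm,4))
cv2.imwrite("pics/w5.png",f["img"][:,:,::-1])
E
```

```text
15.55 [0.7128 0.2095 0.2661] [-1.     0.     0.003] [-0.51 -0.74 -0.38] [-0.66  0.65  0.56  1.08 -0.33  1.49  1.4 ]
round_mouth [322.9  42.1] 0.94 [0.5876 0.2385 0.149 ] [0.1248 0.0292 0.1174]
round_mouth [284.7  75.8] 0.68 [0.6093 0.2117 0.149 ] [0.1032 0.0024 0.1174]
square_mouth [257.7  38. ] 0.62 [0.585  0.1929 0.149 ] [ 0.1274 -0.0164  0.1175]
square_mouth [282.2 102.8] 0.26 [0.6277 0.2099 0.149 ] [0.0847 0.0006 0.1174]
stylus_tip [281.1 101.7] 0.58 [0.6283 0.2099 0.25  ] [0.0844 0.0004 0.0164]
```

View pics/w5.png

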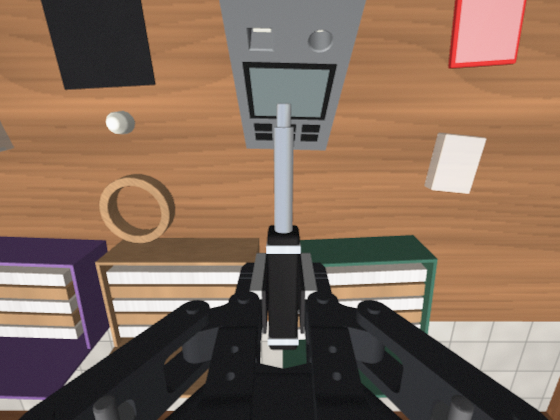

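The wrist view shows the round mouth at (320,41) and the square one at (261,38). The stylus is held straight with its tip at (284,104). Next I'll fuse the views for the recess.

```bash
python3 - <<'E'
from h import *
d=np.load("w5.npz");P=d["P"];S=grab_frame("scene");T=grab_frame("top");PS,PT=cam(S),cam(T)
def best(q,f):
    r=tip_of(q,f);return [np.round(r[0]["point"],1).tolist(),round(r[0]["score"],2)] if r else None
for q in("round_mouth","square_mouth"):print(q,best(q,S),best(q,T))
for n,s,t,w in [("round",(357.1,234.1),(179.4,188.6),(320.5,41)),("square",(340.3,233.1),(194.4,188.9),(260.5,38.5))]:
    print(n,[tri([A for A,_ in c],[u for _,u in c]) for c in ([(PS,s),(P,w)],[(PT,t),(P,w)],[(PS,s),(PT,t),(P,w)])])
    print(np.round(onplane(P,w,.149),4),np.round(onplane(PS,s,.149),4),np.round(onplane(PT,t,.149),4))
# screen corners in wrist view on face plane -> yaw
m=onplane(P,(290.5,39.8),.149);n0=np.array([.766,0,.643])
for uv in[(243,62),(336,64),(331,120),(249,118),(223,0),(364,0),(247,149),(325,149)]:
    C=-np.linalg.inv(P[:,:3])@P[:,3];r=np.linalg.inv(P[:,:3])@np.array([*uv,1]);X=C+r*((m-C)@n0)/(r@n0);print(uv,np.round(X,4))
E
```

```text
round_mouth [[355.5, 234.9], 0.92] [[178.9, 190.0], 0.95]
square_mouth [[341.5, 230.5], 0.65] [[193.5, 189.3], 0.65]
round [(array([0.58829179, 0.23597461, 0.15633416]), [[-0.0, 0.0], [0.0, -0.0]]), (array([0.58785389, 0.23374581, 0.15159667]), [[-0.5, 0.1], [-3.9, 0.7]]), (array([0.58728688, 0.23457166, 0.15422968]), [[-0.6, 0.1], [-1.1, 0.1], [-2.3, -1.0]])]
[0.5869 0.2367 0.149 ] [0.5821 0.2363 0.149 ] [0.5889 0.2331 0.149 ]
square [(array([0.58419809, 0.19014112, 0.14420516]), [[0.5, 0.2], [-6.1, -0.4]]), (array([0.5853317 , 0.19598161, 0.1512159 ]), [[0.2, -0.1], [1.5, -0.7]]), (array([0.58615629, 0.19267376, 0.14831252]), [[1.5, -0.1], [1.8, -0.2], [-2.9, 1.5]])]
[0.5854 0.1948 0.149 ] [0.5879 0.1886 0.149 ] [0.5857 0.1969 0.149 ]
(243, 62) [0.5984 0.1801 0.1345]
(336, 64) [0.5996 0.251  0.133 ]
(331, 120) [0.6429 0.2572 0.0814]
(249, 118) [0.6409 0.1775 0.0838]
(223, 0) [0.5685 0.1738 0.1701]
(364, 0) [0.5685 0.2602 0.17  ]
(247, 149) [0.6763 0.1693 0.0416]
(325, 149) [0.6763 0.258  0.0416]
```

Emit:
arm_command --pt "0.5 0.11 0 0.2" --pt "0.8 0 0 0" --pt "0.8 0 0 0" --pt "0.6 0 0 0" --pt "0.38 0 0 0" --pt "0 0 0.4 0" --pt "0 0 0.4 0" --pt "0 0 0.2 0" --pt "0 0 0 0" --pt "0 0 0 0"

```text
clock: 17.3
tcp_pos: [0.5289, 0.2208, 0.2092]
tool_rot: [0.012, 1.0, 0.0, 0.001]
force: [-0.5, 0.7, -0.8]
gripper_width: 0.0147
grip_force: 39.7
```

```bash
python3 - <<'E'
from h import *
o=telemetry.get_obs();print(np.round(o["tcp_pos"],4),np.round(R.from_quat(o["tool_rot"]).as_matrix()[:,0],3))
S=grab_frame("scene");cv2.imwrite("pics/s6.png",S["img"][:,:,::-1])
PS=cam(S);
for X in [(.567,.216,.172),(.567,.171,.172),(.567,.261,.172)]:print(np.round(proj(PS,np.array(X)),1))
E
```

```text
[0.5289 0.2208 0.2092] [-1.     0.023 -0.001]
[351.4 223.9]
[335.8 221.5]
[367.2 226.3]
```

Emit:
arm_command --pt "0 0 0.06 0" --pt "0 0 0.07 0" --pt "0 0 0.07 0" --pt "0 0 0.07 0" --pt "0 0 0.07 0" --pt "0 0 0.07 0" --pt "0 0 0.07 0" --pt "0 0 0.06 0" --pt "0 0 0 0" --pt "0 0 0 0" --force 20

```text
clock: 18.6
tcp_pos: [0.5284, 0.2208, 0.1766]
tool_rot: [0.012, 1.0, 0.0, 0.0]
force: [-4.9, -1.3, 8.9]
gripper_width: 0.0151
grip_force: 48.5
```

```bash
python3 - <<'E'
from h import *
o=telemetry.get_obs();f=grab_frame("wrist");P=cam(f,o);p=np.array(o["tcp_pos"]);Rm=R.from_quat(o["tool_rot"]).as_matrix()
print(o["clock"],np.round(p,4),np.round(o["force"],2),np.round(o["wrist_torque"],2),o["gripper_width"])
for d in tip_of("stylus_tip",f)[:2]:print(np.round(d["point"],1),round(d["score"],2))
for th in (0,10,20,25,30,35,40,45):
    t=np.radians(th);X=p+Rm@np.array([.083*np.cos(t),0,.020+.083*np.sin(t)]);print(th,np.round(proj(P,X),1))
E
```

```text
18.6 [0.5284 0.2208 0.1766] [-4.89 -1.33  8.95] [-0.28  0.66 -0.08] 0.015056238297536354
[283.1 127.1] 0.9
[453.8 322.1] 0.63
0 [280.2 105.4]
10 [280.5 108.1]
20 [280.7 115.3]
25 [280.8 120.1]
30 [280.9 125.6]
35 [281.  131.6]
40 [281.1 138. ]
45 [281.2 144.9]
```

The stylus tilted about 31° in the grip. I'll go slightly further, towards 36°.

Emit:
arm_command --pt "0.025 0 0.01 0" --pt "0 0 0.02 0" --pt "0 0 0.02 0" --pt "0 0 0.02 0" --pt "0 0 0 0" --pt "0 0 0 0" --pt "0 0 0 0" --pt "0 0 0 0" --pt "0 0 0 0" --pt "0 0 0 0"

```text
clock: 19.95
tcp_pos: [0.5281, 0.221, 0.1734]
tool_rot: [0.012, 1.0, 0.001, 0.001]
force: [-1.0, -2.2, 12.6]
gripper_width: 0.0149
grip_force: 49.8
```

```bash
cat > tilt.py <<'E'
from h import *
o=telemetry.get_obs();f=grab_frame("wrist");P=cam(f,o);p=np.array(o["tcp_pos"]);Rm=R.from_quat(o["tool_rot"]).as_matrix()
print(o["clock"],np.round(p,4),np.round(Rm[:,0],3),np.round(o["force"],2),o["gripper_width"])
r=tip_of("stylus_tip",f)
for d in r[:2]:print(np.round(d["point"],1),round(d["score"],2))
v=r[0]["point"][1];u=r[0]["point"][0]
ths=np.radians(np.arange(0,60,.5));G=[proj(P,p+Rm@np.array([.083*np.cos(t),0,.020+.083*np.sin(t)]))[1] for t in ths]
t=np.interp(v,G,ths);X=p+Rm@np.array([.083*np.cos(t),0,.020+.083*np.sin(t)])
print("tilt",np.degrees(t),"tip",np.round(X,4),"pred u",proj(P,X)[0])
E
python3 tilt.py
```

```text
19.95 [0.5281 0.221  0.1734] [-1.     0.023 -0.003] [-1.04 -2.22 12.65] 0.014931498330438457
[279.9 130.8] 0.76
tilt 34.36462841204358 tip [0.4598 0.2227 0.1063] pred u 281.0008207418051
```

Emit:
arm_command --pt "0 0 -0.3 0" --pt "0 0 -0.7 0" --pt "0 0 -0.6 0" --pt "0 0 -0.26 0" --pt "-0.4 0.05 0 0" --pt "-0.7 0.06 0 0" --pt "-0.7 0.05 0 0" --pt "-0.5 0.05 0 0" --pt "-0.14 0 0 0" --pt "0 0 0 0" --force 40

```text
clock: 21.3
tcp_pos: [0.6733, 0.2296, 0.2826]
tool_rot: [0.012, 1.0, -0.0, -0.001]
force: [1.0, -0.5, -1.1]
gripper_width: 0.0148
grip_force: 47.9
```

```bash
cat >> tilt.py <<'E'
np.savez("cur.npz",P=P,p=p,R=Rm,X=X)
for q in("round_mouth","square_mouth"):
    for d in tip_of(q,f)[:2]:print(q,np.round(d["point"],1),round(d["score"],2),np.round(onplane(P,d["point"],.150),4))
cv2.imwrite("pics/cur.png",f["img"][:,:,::-1])
E
python3 tilt.py
```

```text
21.3 [0.6733 0.2296 0.2826] [-1.     0.024  0.001] [ 0.99 -0.45 -1.11] 0.014849708824305053
[279.1 128.9] 0.58
tilt 32.81372252390825 tip [0.6035 0.2312 0.2177] pred u 280.9725221228232
round_mouth [291.7 103.3] 0.79 [0.5889 0.2396 0.15  ]
square_mouth [238.1 101.2] 0.71 [0.5863 0.1973 0.15  ]
square_mouth [279.6 301.1] 0.17 [0.7744 0.2248 0.15  ]
```

```bash
python3 -c "
import cv2;im=cv2.imread('pics/cur.png')[60:210,190:390];cv2.imwrite('pics/c7.png',cv2.resize(im,(800,600),interpolation=cv2.INTER_CUBIC))"
```

```text
(no output)
```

View pics/c7.png

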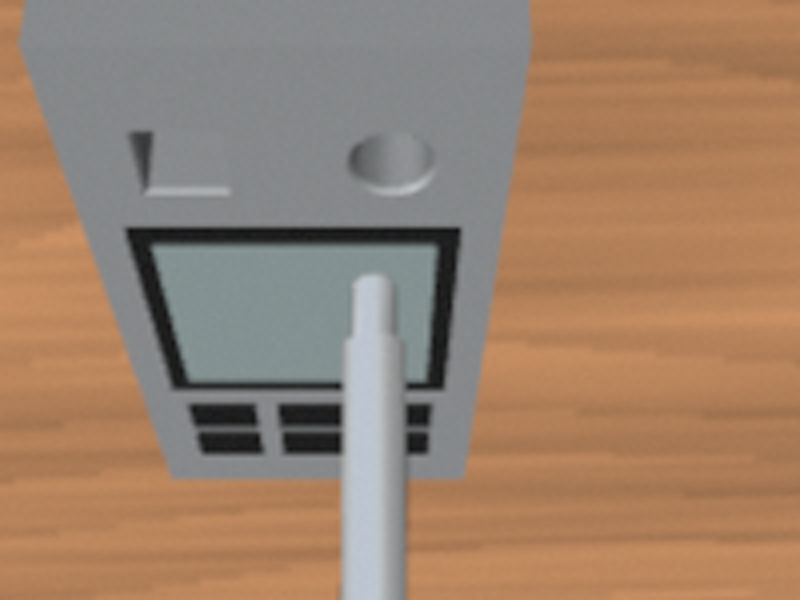

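The crop shows the round mouth at full-frame (288,100.8), the square mouth at (235,100.5), the tip end at (283.8,130.8), and the terminal's edges square to the image.

```bash
python3 - <<'E'
from h import *
d=np.load("cur.npz");P=d["P"];p=d["p"];Rm=d["R"]
ths=np.radians(np.arange(0,60,.25));G=[proj(P,p+Rm@np.array([.083*np.cos(t),0,.020+.083*np.sin(t)]))[1] for t in ths]
t=np.interp(130.75,G,ths);X=p+Rm@np.array([.083*np.cos(t),0,.020+.083*np.sin(t)])
T=onplane(P,(283.75,130.75),X[2]);print("tilt",np.degrees(t),"tip",T)
# face plane fit: ridge at z .172, mouth z .149
M=onplane(P,(288,100.75),.149);Q=onplane(P,(235,100.5),.149)
print("round",M,"square",Q,np.linalg.norm(M-Q))
A,B=onplane(P,(195.5,71.25),.172),onplane(P,(322.5,72.5),.172);print("ridge",A,B,np.linalg.norm(A-B))
y=(B-A)/np.linalg.norm(B-A);x=np.cross(y,[0,0,1]);a=-(.766*x+np.array([0,0,.643]));up=np.cross(a,y);up*=np.sign(up[2])
ridgemid=(A+B)/2; M2=ridgemid-.03*up+.021*y
print("yaw x",x,"M from ridge",M2)
for s in(M,(M+M2)/2):
    H=s-.02*a+.001*up
    print("hover d",H-T,"tool units",(H-T)@Rm/.06)
print("axis tool units per mm",a@Rm/.06*.001)
E
```

```text
tilt 34.32679901403501 tip [0.60476697 0.23284838 0.21584471]
round [0.58693397 0.23674671 0.149     ] square [0.58572353 0.19468537 0.149     ] 0.04207875609556965
ridge [0.56622587 0.17200499 0.172     ] [0.56919823 0.26091612 0.172     ] 0.0889608020031204
yaw x [ 0.99944166 -0.03341206  0.        ] M from ridge [0.58769293 0.23680431 0.14902   ]
hover d [-0.00316419  0.00340794 -0.05321871] tool units [0.05316732 0.05618431 0.88699189]
hover d [-0.00278471  0.00343674 -0.05320871] tool units [0.04685606 0.05681455 0.88681831]
axis tool units per mm [0.01275513 0.00013076 0.0107296 ]
```

Emit:
arm_command --pt "0.05 0.057 0.15 0" --pt "0 0 0.3 0" --pt "0 0 0.3 0" --pt "0 0 0.137 0" --pt "0 0 0 0" --pt "0 0 0 0" --pt "0 0 0 0" --pt "0 0 0 0" --pt "0 0 0 0" --pt "0 0 0 0"

```text
clock: 22.75
tcp_pos: [0.6706, 0.2335, 0.2301]
tool_rot: [0.012, 1.0, 0.0, 0.0]
force: [-0.5, -0.7, -1.5]
gripper_width: 0.0145
grip_force: 47.9
```

```bash
python3 - <<'E'
from h import *
c=np.load("cur.npz");T0=np.array([.60477,.23285,.21584])-c["p"]
o=telemetry.get_obs();f=grab_frame("wrist");p=np.array(o["tcp_pos"]);Rm=R.from_quat(o["tool_rot"]).as_matrix()
print(o["clock"],p,np.round(Rm[:,0],4),np.round(o["force"],2))
T=p+T0;a=np.array([-.7656,.0256,-.643]);M=np.array([.5873,.2368,.149]);up=np.array([-.643,.02,.766])
H=M-.02*a+.001*up;print("tip",T,"err units",(H-T)@Rm/.06)
im=f["img"];cv2.imwrite("pics/hov.png",im[:,:,::-1])
E
```

```text
22.75 [0.670583   0.2334615  0.23014688] [-0.9997  0.0232 -0.    ] [-0.5  -0.72 -1.47]
tip [0.60203196 0.23669974 0.16340749] err units [ 0.00089826 -0.00655327  0.01302397]
```

Emit:
arm_command --pt "0.07 -0.006 0.06 0" --pt "0.07 0 0.06 0" --pt "0.07 0 0.06 0" --pt "0.07 0 0.06 0" --pt "0.07 0 0.06 0" --pt "0.07 0 0.06 0" --pt "0 0 0 0" --pt "0 0 0 0" --pt "0 0 0 0" --pt "0 0 0 0"

```text
clock: 24.05
tcp_pos: [0.6452, 0.2337, 0.2082]
tool_rot: [0.012, 1.0, -0.0, -0.0]
force: [0.7, -0.3, -3.7]
gripper_width: 0.0146
grip_force: 47.6
```

```bash
cat > st.py <<'E'
from h import *
o=telemetry.get_obs();p=np.array(o["tcp_pos"]);a=np.array([-.7656,.0256,-.643]);up=np.array([-.643,.02,.766])
c=np.load("cur.npz");T=p+np.array([.60477,.23285,.21584])-c["p"];M=np.array([.5873,.2368,.149])
F=np.array(o["force"]);print(o["clock"],"depth",(T-M)@a,"up",(T-M)@up,"lat",(T-M)[1]-.0256/-.7656*0,"F",np.round(F,2),"Fax",-F@a,"Fup",F@up,"tq",np.round(o["wrist_torque"],2))
E
python3 st.py
```

```text
24.05 depth 0.012973481876454137 up 0.0010674304087821447 lat 0.00016213021749836298 F [ 0.73 -0.3  -3.66] Fax -1.7864497770515366 Fup -3.2760825173891917 tq [-0.03 -0.35  0.03]
```

Emit:
arm_command --pt "-0.016 0 0.019 0" --pt "0 0 0 0" --pt "0 0 0 0" --pt "0 0 0 0" --pt "0 0 0 0" --pt "0.013 0 0.011 0" --pt "0.013 0 0.011 0" --pt "0 0 0 0" --pt "0 0 0 0" --pt "0 0 0 0"

```text
clock: 25.3
tcp_pos: [0.6448, 0.2337, 0.206]
tool_rot: [0.012, 1.0, 0.0, 0.0]
force: [-0.1, 0.5, 0.9]
gripper_width: 0.0154
grip_force: 47.9
```

```bash
python3 st.py
```

```text
25.3 depth 0.014695424793853325 up -0.0003145618241897005 lat 0.00013813074452775909 F [-0.07  0.52  0.92] Fax 0.5204193962597639 Fup 0.7586955000485077 tq [ 0.02  0.01 -0.02]
```

Emit:
arm_command --pt "0.013 0 0.011 0" --pt "0.013 0 0.011 0" --pt "0.013 0 0.011 0" --pt "0.013 0 0.011 0" --pt "0 0 0 0" --pt "0 0 0 0" --pt "0 0 0 0" --pt "0 0 0 0" --pt "0 0 0 0" --pt "0 0 0 0"

```text
clock: 26.55
tcp_pos: [0.6417, 0.2337, 0.2034]
tool_rot: [0.012, 1.0, 0.0, 0.0]
force: [-0.9, -1.0, -0.3]
gripper_width: 0.0149
grip_force: 47.9
```

```bash
python3 st.py
```

```text
26.55 depth 0.018806798055702772 up -0.00034931153466367416 lat 0.00017910107232574357 F [-0.86 -0.99 -0.33] Fax -0.848199463204 Fup 0.2774248717592468 tq [ 0.04 -0.02  0.  ]
```

Emit:
arm_command --pt "0.013 0 0.011 0" --pt "0.013 0 0.011 0" --pt "0.013 0 0.011 0" --pt "0 0 0 0" --pt "0 0 0 0" --pt "0 0 0 0" --pt "0 0 0 0" --pt "0 0 0 0" --pt "0 0 0 0" --pt "0 0 0 0"

```text
clock: 27.8
tcp_pos: [0.6393, 0.2338, 0.2014]
tool_rot: [0.012, 1.0, 0.0, 0.0]
force: [2.4, 0.1, 0.7]
gripper_width: 0.0149
grip_force: 48.0
```

```bash
python3 st.py
```

```text
27.8 depth 0.02186548517664238 up -0.0003486196440901975 lat 0.00024463105846170285 F [2.36 0.07 0.7 ] Fax 2.2557602675350483 Fup -0.9766705450314239 tq [-0.07 -0.34 -0.03]
```

Contact has started at about 22 mm depth. I'll continue gently.

Emit:
arm_command --pt "0.013 0 0.011 0" --pt "0.013 0 0.011 0" --pt "0 0 0 0" --pt "0 0 0 0" --pt "0 0 0 0" --pt "0 0 0 0" --pt "0 0 0 0" --pt "0 0 0 0" --pt "0 0 0 0" --pt "0 0 0 0"

```text
clock: 29.05
tcp_pos: [0.6378, 0.2339, 0.2001]
tool_rot: [0.012, 1.0, 0.0, 0.0]
force: [3.1, -0.7, 1.6]
gripper_width: 0.0147
grip_force: 48.1
```

```bash
python3 st.py
```

```text
29.05 depth 0.023893469672338526 up -0.00035037995419759903 lat 0.00031717114883064723 F [ 3.13 -0.66  1.62] Fax 3.451256288319523 Fup -0.7878831331530192 tq [-0.02 -0.67 -0.04]
```

Emit:
arm_command --pt "0.013 0 0.011 0" --pt "0.013 0 0.011 0" --pt "0 0 0 0" --pt "0 0 0 0" --pt "0 0 0 0" --pt "0 0 0 0" --pt "0 0 0 0" --pt "0 0 0 0" --pt "0 0 0 0" --pt "0 0 0 0"

```text
clock: 30.3
tcp_pos: [0.6374, 0.2338, 0.2]
tool_rot: [0.012, 1.0, 0.0, 0.002]
force: [6.7, 0.4, 6.3]
gripper_width: 0.0148
grip_force: 48.7
```

```bash
python3 st.py
```

```text
30.3 depth 0.024261160204099977 up -0.0002449441104274211 lat 0.00022303817478527832 F [6.7  0.41 6.29] Fax 9.164072475992556 Fup 0.519976951005618 tq [-0.04 -1.41  0.03]
```

The button is bottomed: axial force rose to about 9 N with almost no further travel. I'll hold a little longer, then back out along the axis.

Emit:
arm_command --pt "0 0 0 0" --pt "0 0 0 0" --pt "0 0 0 0" --pt "0 0 0 0" --pt "-0.06 0 -0.05 0" --pt "-0.1 0 -0.084 0" --pt "-0.12 0 -0.1 0" --pt "-0.13 0 -0.11 0" --pt "-0.13 0 -0.11 0" --pt "-0.13 0 -0.11 0"

```text
clock: 31.55
tcp_pos: [0.677, 0.2329, 0.233]
tool_rot: [0.012, 1.0, 0.0, -0.0]
force: [0.1, -1.0, -0.2]
gripper_width: 0.0152
grip_force: 48.0
```

```bash
python3 tilt.py; python3 - <<'E'
from h import *
T=grab_frame("top");PT=cam(T)
r=tip_of("mat",T);print([(d["point"],d["score"]) for d in r[:2]])
# mat corners by threshold
g=cv2.cvtColor(T["img"],cv2.COLOR_RGB2GRAY);m=(g<45).astype(np.uint8)
n,l,s,c=cv2.connectedComponentsWithStats(m)
for i in range(1,n):
    if s[i,4]>800:
        q=cv2.minAreaRect(np.argwhere(l==i)[:,::-1].astype(np.float32));b=cv2.boxPoints(q);print(s[i],[np.round(onplane(PT,u,.002)[:2],4).tolist() for u in b])
E
```

```text
31.55 [0.677  0.2329 0.233 ] [-1.     0.023  0.   ] [ 0.12 -0.96 -0.22] 0.015247914904827471
[283.1 128.8] 0.91
[475.5  14.2] 0.49
tilt 32.73112044432246 tip [0.6072 0.2345 0.1681] pred u 280.9722705482572
round_mouth [286.   96.5] 0.68 [0.5888 0.238  0.15  ]
square_mouth [216.   94.4] 0.61 [0.5865 0.194  0.15  ]
[([280.1, 225.3], 0.81)]
[ 287   55   71   54 1325] [[1.0232, -0.0603], [1.0096, -0.2688], [0.8393, -0.2509], [0.8526, -0.0485]]
[   0  163   73   66 2572] [[0.72, 0.7856], [0.7371, 0.5859], [0.5595, 0.5547], [0.5439, 0.7484]]
[ 257  189   47   76 2832] [[0.6044, 0.055], [0.6093, -0.0565], [0.4111, -0.0623], [0.4068, 0.0452]]
```

The button was fully pressed and the stylus is clear of the recess. Next I'll raise it, go over to the mat, and align it with the mat's long axis.

Emit:
arm_command --pt "0 0 -0.5 0" --pt "0 0 -0.5 -0.5" --pt "0.48 -0.64 0 0" --pt "0.48 -0.64 0 0" --pt "0.48 -0.64 0 0" --pt "0.48 -0.64 0 0" --pt "0.48 -0.64 0 0" --pt "0.48 -0.64 0 0" --pt "0 0 0.6 0" --pt "0 0 0.6 0"

```text
clock: 33.1
tcp_pos: [0.5119, -0.0038, 0.2202]
tool_rot: [-0.018, 1.0, 0.001, 0.001]
force: [0.5, 0.5, -0.9]
gripper_width: 0.0149
grip_force: 48.0
```

Emit:
arm_command --pt "0 0 0.6 0" --pt "0 0 0.6 0" --pt "0 0 0.6 0" --pt "0 0 0.3 0" --pt "0 0 0 0" --pt "0 0 0 0" --pt "0 0 0 0" --pt "0 0 0 0" --pt "0 0 0 0" --pt "0 0 0 0" --force 20

```text
clock: 34.35
tcp_pos: [0.5123, -0.0036, 0.0947]
tool_rot: [-0.018, 1.0, 0.0, 0.0]
force: [-0.7, -0.7, 0.5]
gripper_width: 0.0148
grip_force: 48.0
```

```bash
python3 tilt.py
```

```text
34.35 [ 0.5123 -0.0036  0.0947] [-0.999 -0.037 -0.   ] [-0.71 -0.68  0.54] 0.01481000606138402
[279.6 131.5] 0.9
tilt 35.02432120352707 tip [ 0.4443 -0.0061  0.0271] pred u 281.0677352251279
```

Emit:
arm_command --pt "0 0 0.2 0" --pt "0 0 0.145 0" --pt "-0.06 0 0.1 0" --pt "-0.05 0 0.1 0" --pt "-0.04 0 0.1 0" --pt "-0.03 0 0.1 0" --pt "-0.02 0 0.1 0" --pt "-0.01 0 0.06 0" --pt "0 0 0 0" --pt "0 0 0 0"

```text
clock: 35.8
tcp_pos: [0.5266, -0.0031, 0.0411]
tool_rot: [-0.018, 1.0, 0.0, 0.002]
force: [2.6, -0.8, 5.8]
gripper_width: 0.0147
grip_force: 49.5
```

```bash
python3 tilt.py
```

```text
35.8 [ 0.5266 -0.0031  0.0411] [-0.999 -0.037 -0.003] [ 2.59 -0.77  5.81] 0.014674632307775196
[282.7 110.3] 0.83
tilt 13.863296481777267 tip [ 0.4462 -0.006   0.0009] pred u 280.6607591058581
```

Emit:
arm_command --pt "0 0 0.03 0" --pt "0 0 0.03 0" --pt "0 0 0.03 0" --pt "0 0 0.03 0" --pt "0 0 0.03 0" --pt "0 0 0.03 0" --pt "0 0 0.02 0" --pt "0 0 0 0" --pt "0 0 0 0" --pt "0 0 0 0"

```text
clock: 37.25
tcp_pos: [0.5267, -0.0031, 0.0292]
tool_rot: [-0.018, 1.0, 0.0, 0.002]
force: [3.4, -0.1, 6.8]
gripper_width: 0.0151
grip_force: 50.2
```

```bash
python3 tilt.py
```

```text
37.25 [ 0.5267 -0.0031  0.0292] [-0.999 -0.037 -0.003] [ 3.44 -0.09  6.78] 0.015127952854561992
[280.8 100.6] 0.94
tilt 0.0 tip [ 0.4438 -0.0062  0.0089] pred u 280.3016958002168
```

```bash
python3 - <<'E'
from h import *
w=grab_frame("wrist")["img"];S=grab_frame("scene")["img"]
c=lambda im,x,y,a:cv2.resize(im[y-3*a//4:y+3*a//4,x-a:x+a,::-1],(400,600),interpolation=cv2.INTER_CUBIC) if 0 else cv2.resize(im[y-3*a:y+3*a,x-2*a:x+2*a,::-1],(400,600),interpolation=cv2.INTER_CUBIC)
cv2.imwrite("pics/c8.png",np.hstack([c(w,282,160,33),c(S,282,230,20)]))
E
```

```text
(no output)
```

View pics/c8.png

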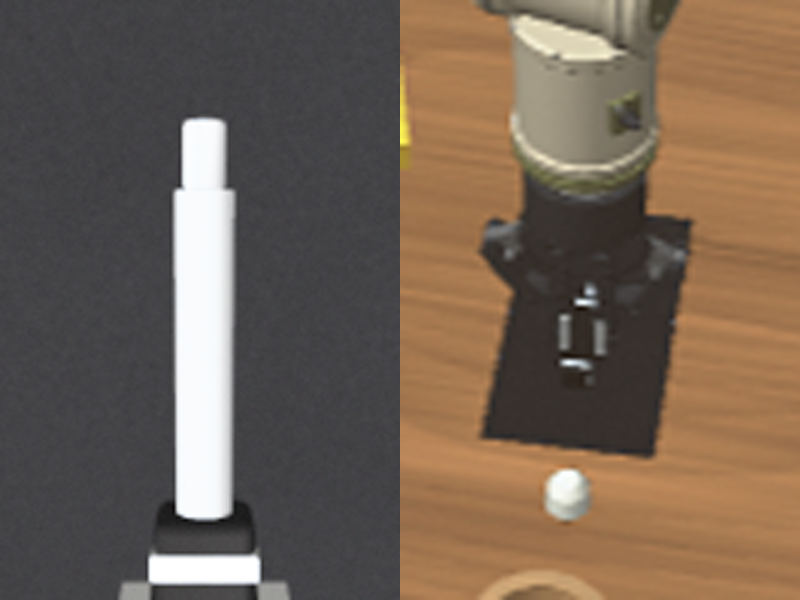

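```bash
python3 - <<'E'
from h import *
from scipy.optimize import least_squares
d=np.load("cur.npz");P=d["P"];p=d["p"];Rm=d["R"]
def rows(q):
    x0,z0,t=q  # handle-mid coords: G at x0 from handle mid, axis z offset
    return np.array([proj(P,p+Rm@np.array([(s-x0)*np.cos(t),0,z0+(s-x0)*np.sin(t)]))[1] for s in (.095,.085,.035)])
print("flat pred",rows((.012,.020,0)),rows((.012,.019,0)),rows((.020,.020,0)), "w4 saw 123.8 147.3 248")
m=np.array([100.8,123.1,231.0])
for z in(.016,.018,.02):
    r=least_squares(lambda q:rows((q[0],z,q[1]))-m,[.012,0]);print(z,r.x[0],np.degrees(r.x[1]),r.fun)
E
```

```text
flat pred [105.21803292 128.85806127 231.64650418] [105.21855201 129.02784528 232.45326955] [124.22272288 146.9560226  246.05519895] w4 saw 123.8 147.3 248
0.016 0.00989780285629295 1.7975620271745778 [-0.64880656  1.19572606 -0.63956651]
0.018 0.009929015763510407 -1.478727602031902 [-0.71235235  1.56470037 -1.04710965]
0.02 0.009761597508113644 -4.5505434138534975 [-0.62457054  1.96950071 -1.74572714]
```

The stylus is essentially flat, with its whole length over the mat. I'll press down slightly more to seat it, then release.

Emit:
arm_command --pt "0 0 0.015 0" --pt "0 0 0.015 0" --pt "0 0 0 0" --pt "0 0 0 0" --pt "0 0 0 0" --pt "0 0 0 0" --pt "0 0 0 0" --pt "0 0 0 0" --pt "0 0 0 0" --pt "0 0 0 0"

```text
clock: 38.8
tcp_pos: [0.5269, -0.0031, 0.0276]
tool_rot: [-0.018, 1.0, 0.0, 0.002]
force: [2.6, -0.2, 9.8]
gripper_width: 0.0146
grip_force: 51.4
```

```bash
python3 tilt.py
```

```text
38.8 [ 0.5269 -0.0031  0.0276] [-0.999 -0.037 -0.004] [ 2.6  -0.24  9.79] 0.014613357414916857
[283.  101.4] 0.59
tilt 0.0 tip [ 0.444  -0.0062  0.0073] pred u 280.30183249033854
square_mouth [280.6 102. ] 0.17 [ 0.4435 -0.005   0.15  ]
```

Emit:
arm_command --pt "0 0 0 0" --pt "0 0 0 0" --pt "0 0 0 0" --pt "0 0 0 0" --pt "0 0 0 0" --pt "0 0 0 0" --pt "0 0 0 0" --pt "0 0 0 0" --pt "0 0 0 0" --pt "0 0 0 0" --gripper 0.3

```text
clock: 40.25
tcp_pos: [0.5252, -0.0031, 0.0267]
tool_rot: [-0.018, 1.0, 0.0, 0.0]
force: [4.5, -0.2, 4.5]
gripper_width: 0.0296
grip_force: 2.6
```

```bash
python3 tilt.py
```

```text
40.25 [ 0.5252 -0.0031  0.0267] [-0.999 -0.037 -0.001] [ 4.52 -0.16  4.46] 0.029559660564444243
[279.1 104.8] 0.89
tilt 0.0 tip [ 0.4422 -0.0062  0.0066] pred u 280.30127280891946
round_mouth [284.2 345.6] 0.19 [ 0.4361 -0.0053  0.15  ]
```

Emit:
arm_command --pt "0 0 -0.05 0" --pt "0 0 -0.1 0" --pt "0 0 -0.3 0" --pt "0 0 -0.6 0" --pt "0 0 -0.8 0" --pt "0 0 -0.8 0" --pt "0 0 -0.8 0" --pt "0 0 -0.5 0" --pt "0 0 0 0" --pt "0 0 0 0"

```text
clock: 41.7
tcp_pos: [0.5243, -0.0033, 0.2634]
tool_rot: [-0.018, 1.0, 0.0, -0.0]
force: [0.5, 0.2, -0.7]
gripper_width: 0.03
grip_force: 0.0
```

```bash
python3 - <<'E'
from h import *
o=telemetry.get_obs();f=grab_frame("wrist");P=cam(f,o);print(o["clock"],o["tcp_pos"])
for q in("stylus_tip","stylus_butt","mat","stylus"):
    for d in tip_of(q,f)[:1]:print(q,np.round(d["point"],1),round(d["score"],2),np.round(onplane(P,d["point"],.01),4))
# bright shaft/band pixels & mat dark area corners
g=cv2.cvtColor(f["img"],cv2.COLOR_RGB2GRAY)
n,l,s,c=cv2.connectedComponentsWithStats((g>140).astype(np.uint8))
for i in range(1,n):
    x,y,w,h,a=s[i]
    if a>25 and 180<c[i][0]<380 and c[i][1]<300:print("bright",s[i],np.round(onplane(P,(x+w/2,y),.01),4),np.round(onplane(P,(x+w/2,y+h),.01),4))
S=grab_frame("scene");T=grab_frame("top");PS,PT=cam(S),cam(T)
for q in("cap","tape","phone","block","stylus_tip","stylus_butt"):print(q,[np.round(onplane(Q,d["point"],.0),3)[:2].tolist() for Q,F in((PS,S),(PT,T)) for d in tip_of(q,F)[:1]])
E
```

```text
41.7 [ 0.52426895 -0.00332166  0.2633553 ]
stylus_tip [281.6 105. ] 0.94 [ 0.441  -0.0068  0.01  ]
stylus_butt [284.1 209.4] 0.66 [0.5711 0.001  0.01  ]
mat [283.4 159.2] 0.8 [ 0.5048 -0.0023  0.01  ]
stylus [282.8 181.2] 0.71 [ 0.533  -0.0021  0.01  ]
bright [     0      0    560    420 148954] [ 0.3356 -0.0121  0.01  ] [0.9602 0.0084 0.01  ]
bright [280 106   7  52 337] [ 0.442  -0.0045  0.01  ] [ 0.5033 -0.0023  0.01  ]
bright [276 162  15   4  57] [ 0.5084 -0.0021  0.01  ] [ 0.5134 -0.0019  0.01  ]
bright [277 205  13   4  50] [0.5651 0.     0.01  ] [5.706e-01 2.000e-04 1.000e-02]
bright [188 268  36   9 237] [ 0.663  -0.1062  0.01  ] [ 0.6777 -0.1069  0.01  ]
bright [232 291  12   9  63] [ 0.6995 -0.0614  0.01  ] [ 0.715  -0.0616  0.01  ]
bright [323 291  12   9  64] [0.6947 0.0711 0.01  ] [0.7102 0.0724 0.01  ]
cap [[0.648, 0.0], [0.705, 0.424]]
tape [[0.752, 0.019], [0.631, 0.228]]
phone [[0.51, 0.431], [0.512, 0.435]]
block [[0.699, 0.417], [0.706, 0.426]]
stylus_tip [[0.437, -0.011]]
stylus_butt [[0.574, -0.002]]
```

The stylus lies flat from (0.441, -0.005) to (0.572, 0.000), inside the mat, which spans x 0.409 to 0.607. Its measured length of about 0.13 m confirms it is flat, and the gripper is clear. I'm handing in.

```bash
python3 -c "
from plant import job;print(job.sign_off())"
```

```text
the job is handed in; nothing more can be done
None
```

I handed the job in at about 42 s of the 67 s: I drew out the stylus and regripped it by its handle, pressed only the round button fully in and held it for over a second, then laid the stylus flat on the mat and let go.

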